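Press both corners of a levelling stage to their marks

TASK

Check the two spring-backed tilt plates of the levelling stage: press the blue pad down with the fingertips until the pointer of the left dial stands in the blue band, keep it there for about a second without running on past the band, and let the corner come all the way back up; then do the same with the orange pad, the right dial and the orange band. Only press: lift or carry nothing, do not touch the green and red samples lying on the plates, and leave the other things on the bench where they are.

Things in the scene. Friction and masses are not known exactly. Their poses are not given: they have to be found in the camera images.
- stage: grey levelling stage fixed to the bench, base 150 (x) x 116 (y) x 12 mm; origin under its centre, x to the back, y to its left. On it two aluminium tilt plates side by side (each 92 x 54 mm, top 60 mm up), hinged at the back, sprung at their front corners. In front, two white dials, 52 mm across, tilted to the robot, top edges 46 mm up: the left reads the left plate, the right the right
- left_plate: left tilt plate of the stage, with a round blue press pad (26 mm across, 8 mm high) fixed on its front end (left_plate_c1 in the rules); origin on the hinge line at the plate's underside, midway across the stage; the pad's centre lies 67 mm in front of it and 30 mm to the left
- left_pad_top (a point): centre of the top face of the blue pad, 68 mm above the bench at rest: press here, straight down. The corner is spring-backed: about 2.5 N starts it moving, 9 N (more when pressed fast) takes it to its stop 16 mm down; let go, it rises by itself within a second. The other plate does not move
- left_needle (a joint): pointer (black) of the left dial, rad: 0 at rest, grows clockwise as the blue pad goes down, 1 rad for each 4.5 mm of pad travel, 3.6 at the stop
- left_band (a joint): where the middle of the blue band stands on the left dial, on the same scale as the pointer (pointer in mid-band when the two values are equal); differs from run to run, 1.5 to 2.7, does not move during a run; the band reaches 0.3 rad to either side
- left_tip (a point): tip of the left dial's pointer, 20.5 mm from the dial's centre
- left_mark (a point): middle of the blue band, 20.5 mm from the dial's centre
- right_plate: right tilt plate of the stage, with a round orange press pad (26 mm across, 8 mm high) fixed on its front end (right_plate_c1 in the rules); origin on the hinge line at the plate's underside, midway across the stage; the pad's centre lies 67 mm in front of it and 30 mm to the right
- right_pad_top (a point): centre of the top face of the orange pad, 68 mm above the bench at rest: press here, straight down. The corner is spring-backed: about 2.5 N starts it moving, 9 N (more when pressed fast) takes it to its stop 16 mm down; let go, it rises by itself within a second. The other plate does not move
- right_needle (a joint): pointer (black) of the right dial, rad: 0 at rest, grows clockwise as the orange pad goes down, 1 rad for each 4.5 mm of pad travel, 3.6 at the stop
- right_band (a joint): where the middle of the orange band stands on the right dial, on the same scale as the pointer (pointer in mid-band when the two values are equal); differs from run to run, 1.5 to 2.7, does not move during a run; the band reaches 0.3 rad to either side
- right_tip (a point): tip of the right dial's pointer, 20.5 mm from the dial's centre
- right_mark (a point): middle of the orange band, 20.5 mm from the dial's centre
- left_sample: green round mounted sample, 30 mm across, 17 mm high, lying loose on the back half of the left tilt plate; origin at the centre of its underside; it rides along as the plate tilts (up to 14 degrees) without sliding
- right_sample: red round mounted sample, 30 mm across, 18 mm high, lying loose on the back half of the right tilt plate; origin at the centre of its underside; it rides along as the plate tilts (up to 14 degrees) without sliding
- tin: blue round paste tin, 55 mm across, 22 mm high, standing on the bench; origin at the centre of its underside; a bystander
- hexkey: brass-coloured L-shaped hex key, 34 x 124 x 8 mm, lying on the bench; origin at the centre of its underside; a bystander
- anvil: shiny flat round anvil, 44 mm across, 18 mm high, standing on the bench; origin at the centre of its underside; a bystander
Things that resemble listed ones, but are neither listed nor needed, are in the scene too. Of the things that look like the right_sample, the smallest one is meant.

How it is judged:
By the outcome, as a careful person would: the job done as asked, in the order asked, and still so for the second after the job is handed in, with the robot touching nothing.
It also fails if it takes over 48 s, if anything falls off the work surface, if the arm or the gripper's body presses on something with over 40 N, if the wrist force passes 120 N, or if a joint passes its speed limit or range.

ROBOT

A 7-joint arm with a two-finger parallel gripper is mounted at the origin on a cart in front of the work surface, level with it; the furniture and walls round the work are solid. World frame = base frame: x ahead of the robot, y to its left, z up, the work surface at z = 0. Lengths are in mm, angles in rad, forces in N, time in s.
With the tool pointing down it reaches from about 400 to 900 mm from the base axis. Payload 5.5 kg.
Tool frame: the origin (TCP) lies midway between the tips of the shut fingers; the grasp point (between the pads) lies 19 mm behind it; x points along the fingers, y is the direction in which the jaws open and shut, and the axes are right-handed (so a half turn about x gives the same grasp; the last joint's range is limited). The gripper opens to 85 mm and grips with 20 to 120 N. Pads are 22 mm wide; open, the fingers measure 114 mm over their backs; the gripper's body (76 mm by 85 mm) begins 54 mm behind the grasp point. The pads swing forward as they close: fully open they stand 13 mm farther back than shut.
Start: joints at [-1.048, 0.501, -0.427, 1.55, 0.221, 1.138, -0.21], TCP at [166.938, 628.197, 231.31] pointing down, gripper open.
Joint ranges: [-2.88, 2.88], [-0.31, 2.03], [-1.54, 1.56], [0.2, 2.42], [-1.41, 4.55], [0.19, 2.02], [-2.57, 2.57]. Speed limits (rad/s): [2.57, 2.57, 3.14, 3.14, 3.14, 3.14, 3.14].

INTERFACE

Orientations are given as a rotation vector (axis times angle).
In Python, from station import bot gives the robot as it stands. The module is installed in compiled form; this text tells all that it offers.
- The arm moves only by the tool jog_arm, never from a script. Its argument "targets" is a list of rows, each a list of 3 entries, a list of its own where there are three numbers: the shift along the tool's x, y, z in m, then the turn about the tool's x in degrees, then the closure in counts, from 0 (fully open) to 255 (shut). In form: [[[dx, dy, dz], yaw, grip], ...]. A call has 1 to 12 rows; each row shifts and turns the commanded pose from where the row before left it, along the tool's axes as they then stand; what a row does not reach is not made up. A row lasts 1/10 s, in which the tool goes at most 50 mm and 8.59 degrees, less where a joint would pass 70% of its speed; a pose out of reach is approached as far as the arm can. A call is refused whole if a number of a shift passes 0.05 or a number of a turn 8.59, either way. A call with a gripper value outside its range is refused whole. The fingers move at their own pace and stop on an object; the grip force is fixed at half the most. Time passes only in rows, so rows that do not move let the fingers close. It gives the time, the measured TCP pose, the force and the opening at its end, in the units of the state.
- bot.sense(): the state, without advancing time (a new reading comes with each control period).
- bot.snapshot(name): name is "scene" or "top"; returns a dict with "pixels" (480x640x3 uint8, red, green, blue), "mtx" (3x3 intrinsics, pixels), "cam_to_world" (4x4, takes a point from camera to world coordinates). Camera axes: x right, y down, z forward; pixel columns grow to the right and rows downward; lengths in mm; the calibration is good to about 2 mm. A picture is of the moment at which its call begins. There is no depth.
- bot.job_done(): hands the job in, once; it reports no verdict.
The state is a dict: "time": time; "joint_pos": joint angles; "qd": joint speeds; "joint_efforts": joint torques, N m; "eef_pos": TCP position; "tool_rot": TCP orientation; "force": force on the tool from outside, world axes, zero at the start; "ft_torque": the same for the moment, N m; "opening": opening from 0.0 (shut) to 1.0 (fully open).
Only numpy, scipy, OpenCV 4.12 (cv2) and the standard library are available. Lean on these libraries where they do the work, as an engineer would, in place of code of your own. Each camera call takes 0.05 s, during which the arm holds its last target.

## Working session

There is one attempt and no reset: what is moved stays moved. The work goes in short steps, Python scripts to look and compute and a tool call to move; the robot and the scene stay as the last step left them, time stands still between calls to the robot, and variables do not carry over. Pictures are saved under pics/ and viewed, and the job is handed in when it is done.

Besides the shell and the picture viewer there is one more tool, called after ">>>" by a JSON object that holds its "api" and its "payload", one argument or row to a line. jog_arm: Moves the arm, as the interface text tells. Its arguments: {"type":"object","properties":{"targets":{"type":"array","items":{"type":"array"}}},"required":["targets"]}

```bash
mkdir -p pics
python3 - <<'E'
from station import bot
import cv2,numpy as np,pickle
s=bot.sense();print({k:np.round(v,3) for k,v in s.items()})
for n in("scene","top"):
    d=bot.snapshot(n);cv2.imwrite(f"pics/{n}0.png",d["pixels"][:,:,::-1]);pickle.dump(d,open(f"{n}0.pkl","wb"));print(n,d["mtx"].round(1).tolist(),d["cam_to_world"].round(3).tolist())
E
```

```text
{'time': np.float64(0.0), 'joint_pos': array([-1.048,  0.502, -0.427,  1.551,  0.221,  1.138, -0.21 ]), 'qd': array([-0.   , -0.001,  0.001,  0.001, -0.   ,  0.001,  0.001]), 'joint_efforts': array([ 0.0000e+00, -5.6952e+01, -5.8160e+00, -2.8094e+01,  1.1000e-02,
        1.2000e-02, -0.0000e+00]), 'eef_pos': array([166.822, 627.526, 230.265]), 'tool_rot': array([ 0.202,  1.561, -0.205]), 'force': array([ 0.289,  0.707, -0.255]), 'ft_torque': array([0.03 , 0.017, 0.051]), 'opening': np.float64(0.999)}
scene [[561.1, 0.0, 317.4], [0.0, 561.1, 245.4], [0.0, 0.0, 1.0]] [[-0.724, -0.328, 0.607, -155.127], [-0.69, 0.356, -0.63, 1030.788], [-0.009, -0.875, -0.485, 692.714], [0.0, 0.0, 0.0, 1.0]]
top [[444.7, 0.0, 318.0], [0.0, 444.7, 233.2], [0.0, 0.0, 1.0]] [[0.032, -0.974, 0.225, 386.696], [-0.999, -0.032, 0.003, 246.283], [0.005, -0.225, -0.974, 1108.71], [0.0, 0.0, 0.0, 1.0]]
```

View pics/scene0.png

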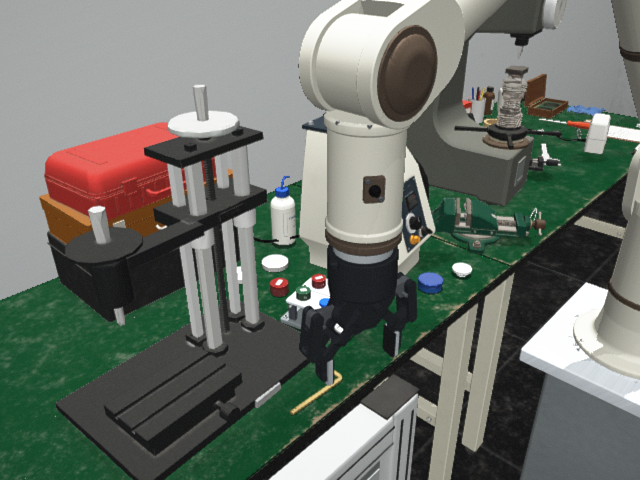

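View pics/top0.png

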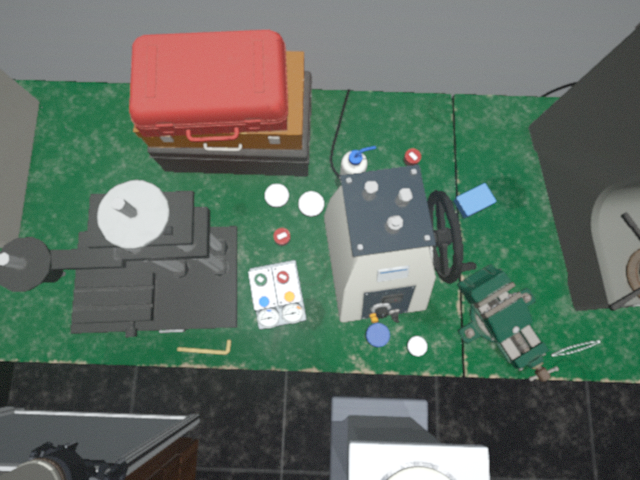

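Run:
```python
import cv2
a=cv2.imread("pics/top0.png")[250:340,235:320];cv2.imwrite("pics/c1.png",cv2.resize(a,None,fx=6.6,fy=6.6,interpolation=cv2.INTER_CUBIC))
a=cv2.imread("pics/scene0.png")[255:345,255:345];cv2.imwrite("pics/c2.png",cv2.resize(a,None,fx=6,fy=6,interpolation=cv2.INTER_CUBIC))
```

```text
(no output)
```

View pics/c1.png

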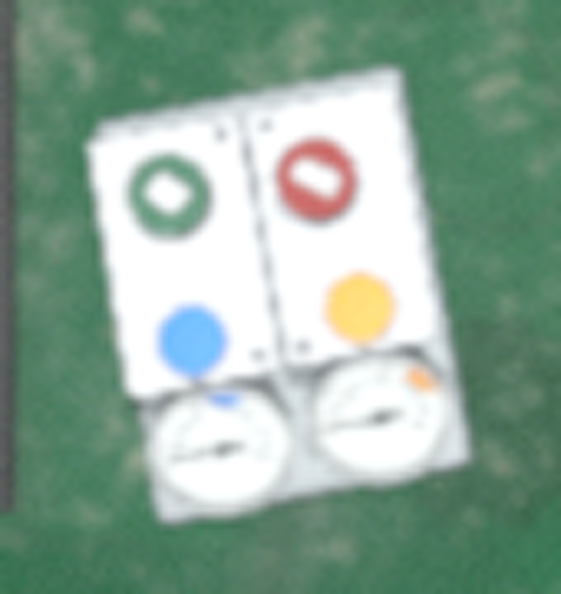

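View pics/c2.png

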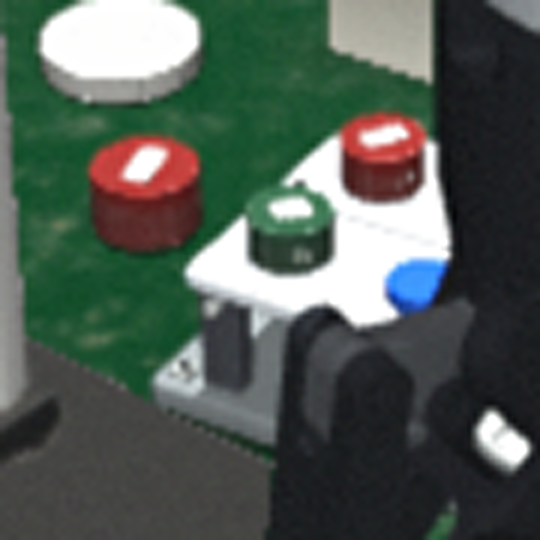

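```bash
cat > h.py <<'E'
import numpy as np,cv2,pickle
def ray(d,u,v,z):
    K,T=d["mtx"],d["cam_to_world"];r=T[:3,:3]@np.linalg.solve(K,[u,v,1]);c=T[:3,3];return c+r*(z-c[2])/r[2]
def proj(d,P):
    T=d["cam_to_world"];p=(np.atleast_2d(P)-T[:3,3])@T[:3,:3];q=p@d["mtx"].T;return q[:,:2]/q[:,2:]
E
python3 - <<'E'
from h import *
d=pickle.load(open("top0.pkl","rb"));im=d["pixels"]
hsv=cv2.cvtColor(im,cv2.COLOR_RGB2HSV)
P={}
for n,lo,hi in(("b",(95,90,120),(115,255,255)),("o",(10,90,150),(28,255,255))):
    m=cv2.inRange(hsv,lo,hi);m[:250]=0;m[340:]=0;m[:,:235]=0;m[:,320:]=0
    k,l,s,c=cv2.connectedComponentsWithStats(m)
    for i in range(1,k): print(n,s[i],c[i].round(2))
    i=1+np.argmax(s[1:,4]);P[n]=ray(d,*c[i],68);print(n,P[n].round(1))
e=P["b"]-P["o"];L=np.linalg.norm(e);y=e/L;x=np.array([y[1],-y[0],0]);print(L,np.degrees(np.arctan2(x[1],x[0])))
f=lambda u,v:(u/6.6+235,v/6.6+250)
for nm,cc,tip,mk in(("L",(222,449),(172,458),(225,400)),("R",(383,416),(330,425),(423,378))):
  for tilt in (30,45):
    # plane through dial: normal tilted toward robot (-x) ; center height approx
    t=np.radians(tilt);up=np.array([*(x[:2]*np.cos(t)),np.sin(t)]); n=np.cross(-y,up)
    zc=46-26*np.sin(t);C=ray(d,*f(*cc),zc)
    def pl(p):
        r=ray(d,*f(*p),0);c=d["cam_to_world"][:3,3];v=r-c;q=c+v*((C-c)@n)/(v@n)-C
        return q@y,q@up
    a=[pl(p) for p in(tip,mk)];ang=[np.arctan2(q[1],q[0]) for q in a]
    print(nm,tilt,C.round(1),np.round(a,1).tolist(),np.round(ang,2),"band",ang[1]-ang[0])
E
```

```text
b [259 297  10  10  72] [263.61 301.31]
b [268 310   2   1   2] [268.5 310. ]
b [461.4 370.1  68. ]
o [285 292   9   9  69] [289. 296.]
o [297 307   2   1   2] [297.5 307. ]
o [475.5 311.8  68. ]
59.93944608804946 13.621097858298516
L 30 [424.9 360.   33. ] [[18.1, 0.6], [-5.0, 18.7]] [0.03 1.83] band 1.8006601246437286
L 45 [425.1 360.5  27.6] [[18.2, 0.7], [-5.6, 22.4]] [0.04 1.82] band 1.7783815279096655
R 30 [438.5 302.6  33. ] [[19.3, 0.9], [-16.9, 11.5]] [0.04 2.54] band 2.500580269136375
R 45 [438.7 302.8  27.6] [[19.4, 1.0], [-17.1, 13.8]] [0.05 2.46] band 2.410910189952565
```

Run:
```python
from h import *
from station import bot
from scipy.spatial.transform import Rotation as R
d=pickle.load(open("top0.pkl","rb"))
M=R.from_rotvec(bot.sense()["tool_rot"]).as_matrix();print(M.round(3))
for u,v,z in((235,330,10),(235,230,10),(208,210,250),(225,270,150),(330,225,0),(343,320,0),(343,185,250),(425,180,250),(435,260,250),(228,345,0)):print(u,v,z,ray(d,u,v,z).round(0))
q=np.radians(13.6);y=np.array([-np.sin(q),np.cos(q),0])
t=M.T@y;print("stage y in tool",t.round(3))
```

```text
[[-0.001  0.257  0.966]
 [-0.002  0.966 -0.257]
 [-1.    -0.002 -0.   ]]
235 330 10 [395. 442.  10.]
235 230 10 [642. 460.  10.]
208 210 250 [626. 471. 250.]
225 270 150 [520. 448. 150.]
330 225 0 [666. 219.   0.]
343 320 0 [427. 181.   0.]
343 185 250 [688. 201. 250.]
425 180 250 [704.  34. 250.]
435 260 250 [539.  18. 250.]
228 345 0 [359. 458.   0.]
stage y in tool [-0.002  0.879 -0.477]
```

>>> {"api": "jog_arm", "payload": {
  "targets": [
    [[0,-0.0288,0.015],0,255],
    [[0,-0.0288,0.015],0,255],
    [[0,-0.0288,0.015],0,255],
    [[0,-0.0288,0.015],0,255],
    [[0,-0.0288,0.015],0,255],
    [[0,-0.0288,0.015],0,255],
    [[0,0,0.03],0,255],
    [[0,0,0.03],0,255],
    [[0,0,0.03],0,255],
    [[0,0,0.03],0,255],
    [[0,0,0.03],0,255],
    [[0,0,0.03],0,255]
  ]
}}

```text
time: 1.3
eef_pos: [384.4, 391.1, 230.9]
tool_rot: [0.203, 1.562, -0.204]
force: [-0.1, 0.8, -0.3]
opening: -0.0
```

>>> {"api": "jog_arm", "payload": {
  "targets": [
    [[0,0,0.02],0,255],
    [[0,0,0.02],0,255],
    [[0,0,0.02],0,255],
    [[0,0,0.02],0,255],
    [[0,0,0],-7.1,255],
    [[0,0,0],-7.1,255],
    [[0,0,0],-7.1,255],
    [[0,0,0],-7.1,255],
    [[0,0,0],0,255]
  ]
}}

```text
time: 2.2
eef_pos: [461.2, 371.1, 231.1]
tool_rot: [-0.186, 1.563, 0.186]
force: [-1.0, 0.7, -0.6]
opening: -0.001
```

```bash
cat > look.py <<'E'
import sys
from h import *
from station import bot
from scipy.spatial.transform import Rotation as R
def state():
    s=bot.sense();M=R.from_rotvec(s["tool_rot"]).as_matrix()
    print("t",round(s["time"],2),"pos",s["eef_pos"].round(2),"F",s["force"].round(2),"open",round(float(s["opening"]),3),"yaxis",M[:,1].round(3),"xaxis",M[:,0].round(3))
    for n,p in(("blue",(461.4,370.1)),("orange",(475.5,311.8))):
        print(n,"shift in tool",(M.T@(np.array([*p,68])-s["eef_pos"])).round(1))
def look(n):
    tiles=[]
    for c in("scene","top"):
        d=bot.snapshot(c);pickle.dump(d,open(f"{c}{n}.pkl","wb"));cv2.imwrite(f"pics/{c}{n}.png",d["pixels"][:,:,::-1])
        o=proj(d,[440,335,40])[0].astype(int);r=40 
        a=d["pixels"][o[1]-r:o[1]+r,o[0]-r:o[0]+r,::-1];tiles.append(cv2.resize(a,(400,400),interpolation=cv2.INTER_CUBIC));print(c,"crop origin",o-r,"x5")
    cv2.imwrite(f"pics/crop{n}.png",np.hstack(tiles))
state()
if len(sys.argv)>1: look(sys.argv[1])
E
python3 look.py 1
```

```text
t 2.2 pos [461.23 371.09 231.08] F [-1.01  0.67 -0.62] open -0.001 yaxis [-0.235  0.972  0.   ] xaxis [-0. -0. -1.]
blue shift in tool [163.1  -1.    0. ]
orange shift in tool [163.1 -61.    0. ]
scene crop origin [305 269] x5
top crop origin [239 271] x5
```

View pics/crop1.png

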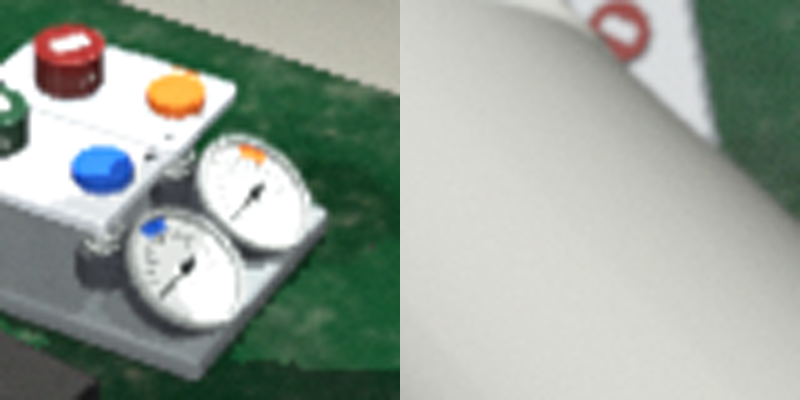

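View pics/scene1.png

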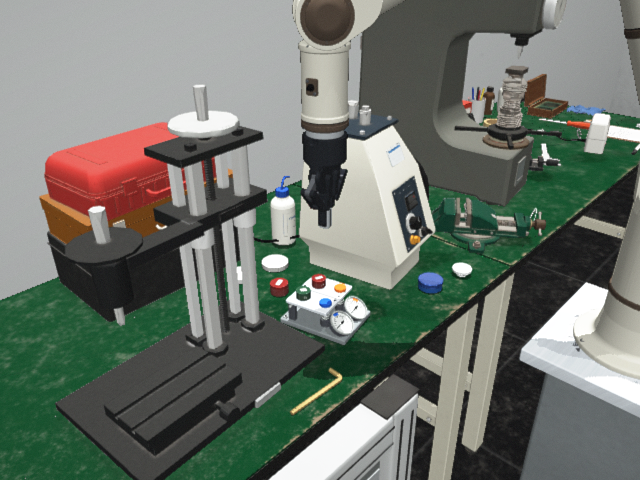

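Run:
```python
from h import *
d=pickle.load(open("scene1.pkl","rb"))
print("blue",proj(d,[461.4,370.1,68]),"orange",proj(d,[475.5,311.8,68]))
a=d["pixels"][293:343,325:375,::-1];cv2.imwrite("pics/d1.png",cv2.resize(a,None,fx=12,fy=12,interpolation=cv2.INTER_CUBIC))
```

```text
blue [[325.24069164 301.0087019 ]] orange [[339.72100757 286.27011313]]
```

View pics/d1.png

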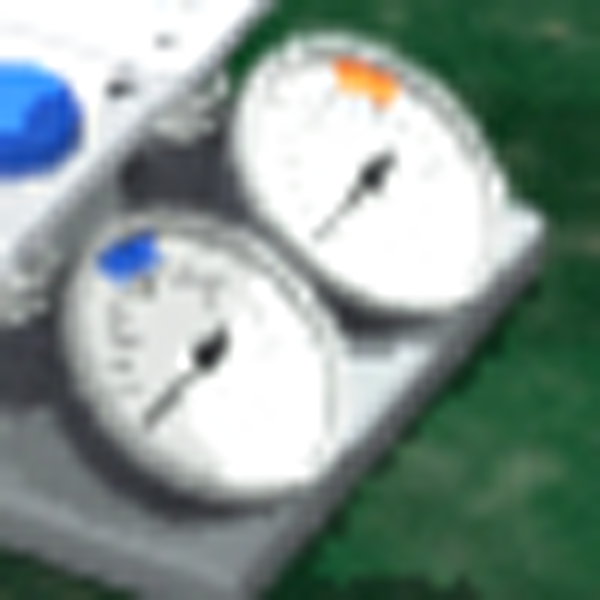

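```bash
cat > dial.py <<'E'
from h import *
q=np.radians(13.6);X=np.array([np.cos(q),np.sin(q),0]);Y=np.array([-np.sin(q),np.cos(q),0])
def ang(d,hub,tip,mk,f,tilts=(35,45,55)):
  for tilt in tilts:
    t=np.radians(tilt);up=X*np.cos(t)+np.array([0,0,np.sin(t)]);n=np.cross(-Y,up)
    C=ray(d,*f(*hub),46-26*np.sin(t));c=d["cam_to_world"][:3,3]
    def pl(p):
        v=ray(d,*f(*p),0)-c;w=c+v*((C-c)@n)/(v@n)-C;return np.array([w@Y,w@up])
    a,b=pl(tip),pl(mk);A=[np.arctan2(w[1],w[0]) for w in(a,b)]
    print(tilt,C.round(1),"r",np.linalg.norm(a).round(1),np.linalg.norm(b).round(1),"tip",A[0].round(3),"mark",A[1].round(3))
E
python3 - <<'E'
from dial import *
d=pickle.load(open("scene1.pkl","rb"));f=lambda u,v:(u/12+325-.46,v/12+293-.46)
ang(d,(209,353),(148,428),(128,256),f);ang(d,(373,178),(315,238),(366,80),f)
E
```

```text
35 [425.2 361.3  31.1] r 21.9 20.5 tip -0.03 mark 1.712
45 [428.3 357.7  27.6] r 21.9 20.8 tip -0.031 mark 1.533
55 [430.8 354.8  24.7] r 21.9 22.6 tip -0.033 mark 1.357
35 [437.3 305.7  31.1] r 20.6 20.3 tip 0.03 mark 2.515
45 [440.4 301.9  27.6] r 20.8 18.8 tip 0.03 mark 2.429
55 [443.  298.7  24.7] r 21.0 17.5 tip 0.032 mark 2.301
```

>>> {"api": "jog_arm", "payload": {
  "targets": [
    [[0.03,-0.001,0],0,255],
    [[0.03,0,0],0,255],
    [[0.03,0,0],0,255],
    [[0.03,0,0],0,255],
    [[0.02,0,0],0,255],
    [[0.01,0,0],0,255],
    [[0,0,0],0,255],
    [[0,0,0],0,255]
  ]
}}

```text
time: 3.1
eef_pos: [461.6, 370.9, 82.1]
tool_rot: [-0.184, 1.562, 0.185]
force: [-0.9, 0.5, 0.4]
opening: -0.002
```

```bash
python3 look.py 2
```

```text
t 3.1 pos [461.57 370.88  82.1 ] F [-0.89  0.46  0.4 ] open -0.002 yaxis [-0.233  0.972  0.001] xaxis [ 0.001  0.001 -1.   ]
blue shift in tool [14.1 -0.7 -0.4]
orange shift in tool [ 14.1 -60.7  -0.2]
scene crop origin [305 269] x5
top crop origin [239 271] x5
```

View pics/crop2.png

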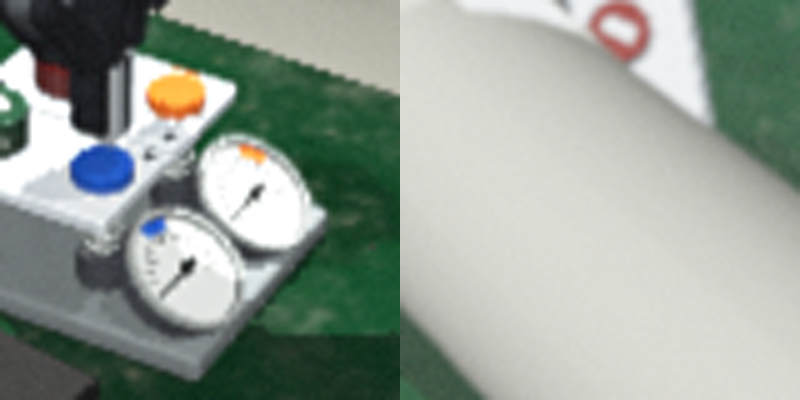

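>>> {"api": "jog_arm", "payload": {
  "targets": [
    [[0.005,0,0],0,255],
    [[0.005,0,0],0,255],
    [[0.003,0,0],0,255],
    [[0.002,0,0],0,255],
    [[0.002,0,0],0,255],
    [[0.002,0,0],0,255],
    [[0,0,0],0,255],
    [[0,0,0],0,255]
  ]
}}

```text
time: 4.0
eef_pos: [459.9, 369.9, 62.3]
tool_rot: [-0.186, 1.565, 0.185]
force: [-3.1, -1.8, 6.8]
opening: 0.002
```

```bash
cat > dl.py <<'E'
import sys
from look import state
from h import *
from station import bot
d=bot.snapshot("scene");n=sys.argv[1];pickle.dump(d,open(f"d{n}.pkl","wb"))
a=d["pixels"][293:343,325:375,::-1];cv2.imwrite(f"pics/d{n}.png",cv2.resize(a,None,fx=12,fy=12,interpolation=cv2.INTER_CUBIC))
E
sed -i 's/^state()/if __name__=="__main__": state()/; s/^if len(sys.argv)>1/if __name__=="__main__" and len(sys.argv)>1/' look.py; sed -i 's/^d=bot/state();d=bot/' dl.py
python3 dl.py p1
```

```text
t 4.0 pos [459.94 369.94  62.35] F [-3.13 -1.82  6.8 ] open 0.002 yaxis [-0.234  0.972 -0.001] xaxis [-0.002 -0.001 -1.   ]
blue shift in tool [-5.7 -0.2  1.4]
orange shift in tool [ -5.6 -60.2   1.5]
```

View pics/dp1.png

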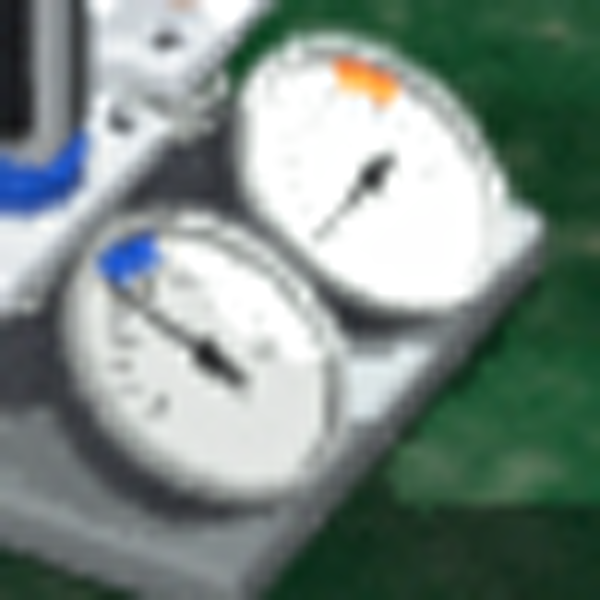

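Run:
```python
from dial import *
d=pickle.load(open("dp1.pkl","rb"));f=lambda u,v:(u/12+325-.46,v/12+293-.46)
ang(d,(209,353),(112,280),(128,256),f,(35,40))
```

```text
35 [425.2 361.3  31.1] r 19.9 20.5 tip 1.385 mark 1.712
40 [426.8 359.4  29.3] r 20.5 20.5 tip 1.302 mark 1.623
```

>>> {"api": "jog_arm", "payload": {
  "targets": [
    [[0.001,0,0],0,255],
    [[0.0005,0,0],0,255],
    [[0,0,0],0,255]
  ]
}}

```text
time: 4.35
eef_pos: [459.7, 369.9, 60.9]
tool_rot: [-0.186, 1.565, 0.185]
force: [-3.6, -2.2, 7.3]
opening: 0.005
```

```bash
python3 dl.py p2
```

```text
t 4.35 pos [459.72 369.94  60.86] F [-3.56 -2.25  7.27] open 0.005 yaxis [-0.234  0.972 -0.001] xaxis [-0.002 -0.001 -1.   ]
blue shift in tool [-7.1 -0.2  1.7]
orange shift in tool [ -7.1 -60.2   1.7]
```

View pics/dp2.png

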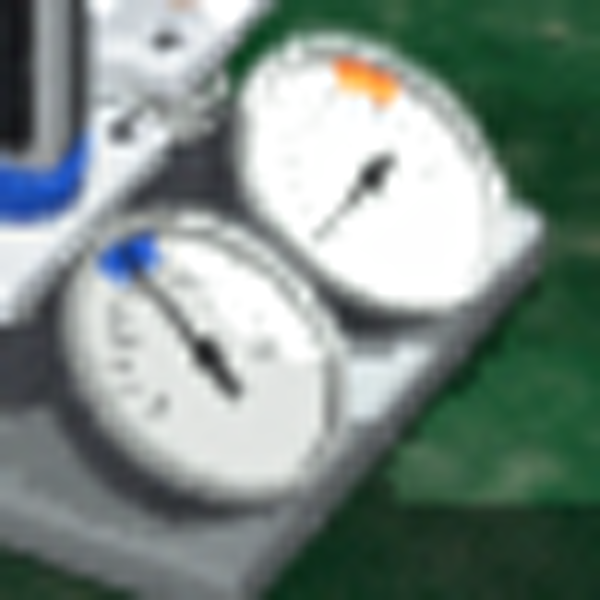

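>>> {"api": "jog_arm", "payload": {
  "targets": [
    [[0,0,0],0,255],
    [[0,0,0],0,255],
    [[0,0,0],0,255],
    [[0,0,0],0,255],
    [[0,0,0],0,255],
    [[0,0,0],0,255],
    [[0,0,0],0,255],
    [[0,0,0],0,255],
    [[0,0,0],0,255],
    [[0,0,0],0,255],
    [[0,0,0],0,255],
    [[0,0,0],0,255]
  ]
}}

```text
time: 5.6
eef_pos: [459.7, 369.9, 60.9]
tool_rot: [-0.187, 1.565, 0.185]
force: [-4.5, -2.7, 6.8]
opening: -0.0
```

```bash
python3 dl.py p3
```

```text
t 5.6 pos [459.71 369.91  60.91] F [-4.51 -2.71  6.83] open -0.0 yaxis [-0.234  0.972 -0.001] xaxis [-0.002 -0.001 -1.   ]
blue shift in tool [-7.1 -0.2  1.7]
orange shift in tool [ -7.  -60.2   1.7]
```

View pics/dp3.png

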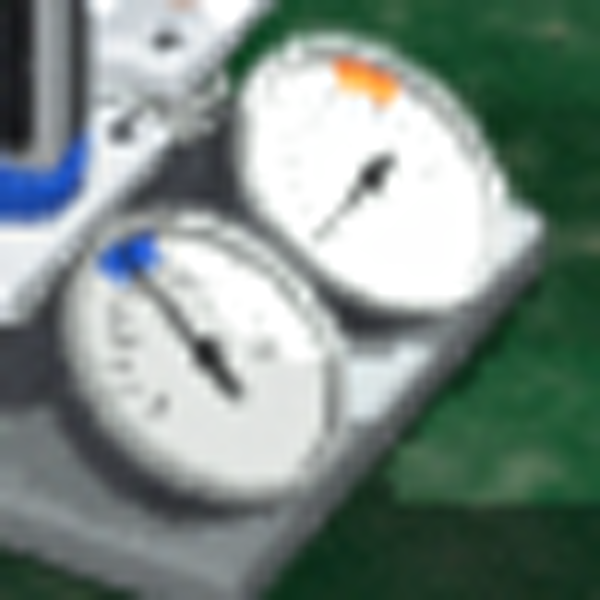

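The pointer stayed in mid-band (tip at about (130,258)) for over 1.3 s. Next I release the blue pad.

>>> {"api": "jog_arm", "payload": {
  "targets": [
    [[-0.005,0,0],0,255],
    [[-0.008,0,0],0,255],
    [[-0.01,0,0],0,255],
    [[-0.01,0,0],0,255],
    [[0,0,0],0,255],
    [[0,0,0],0,255],
    [[0,0,0],0,255],
    [[0,0,0],0,255],
    [[0,0,0],0,255],
    [[0,0,0],0,255],
    [[0,0,0],0,255],
    [[0,0,0],0,255]
  ]
}}

```text
time: 6.85
eef_pos: [461.0, 370.3, 93.7]
tool_rot: [-0.185, 1.563, 0.185]
force: [-0.4, -0.5, -0.0]
opening: -0.003
```

```bash
python3 dl.py p4
```

```text
t 6.85 pos [460.97 370.29  93.67] F [-0.36 -0.46 -0.01] open -0.003 yaxis [-0.234  0.972 -0.   ] xaxis [-0. -0. -1.]
blue shift in tool [25.7 -0.3  0.4]
orange shift in tool [ 25.7 -60.3   0.5]
```

View pics/dp4.png

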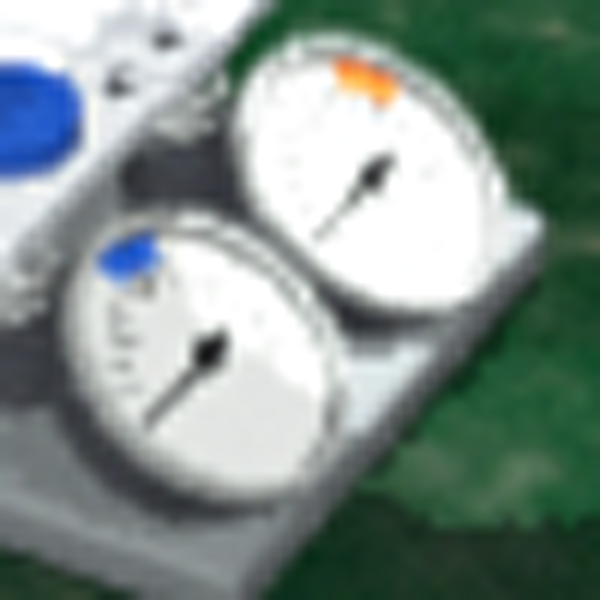

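The left pointer is back at rest (tip (148,428)). On to the orange pad.

>>> {"api": "jog_arm", "payload": {
  "targets": [
    [[0,-0.02,0],0,255],
    [[0,-0.02,0],0,255],
    [[0,-0.02,0],0,255],
    [[0,0,0],0,255],
    [[0.008,0,0],0,255],
    [[0.005,0,0],0,255],
    [[0,0,0],0,255],
    [[0,0,0],0,255]
  ]
}}

```text
time: 7.7
eef_pos: [474.4, 312.9, 80.4]
tool_rot: [-0.186, 1.564, 0.187]
force: [0.2, 0.6, -0.5]
opening: 0.001
```

```bash
python3 look.py 5
```

```text
t 7.7 pos [474.36 312.86  80.35] F [ 0.16  0.58 -0.52] open 0.001 yaxis [-0.235  0.972  0.   ] xaxis [-0.001  0.    -1.   ]
blue shift in tool [12.4 58.7  0.9]
orange shift in tool [12.3 -1.3  0.9]
scene crop origin [305 269] x5
top crop origin [239 271] x5
```

View pics/crop5.png

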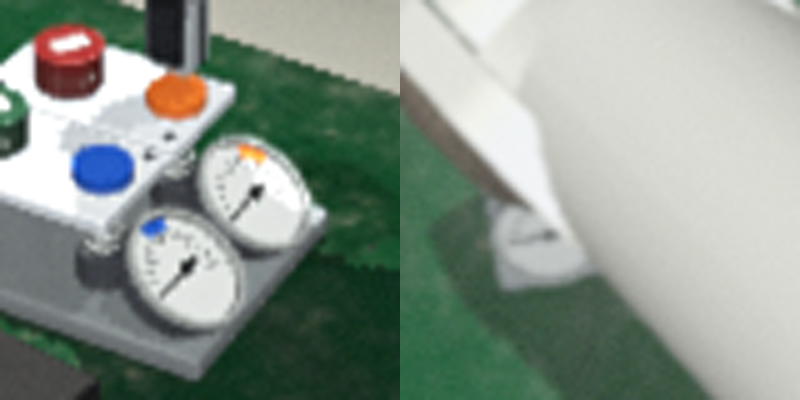

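>>> {"api": "jog_arm", "payload": {
  "targets": [
    [[0.005,-0.001,0.001],0,255],
    [[0.005,0,0],0,255],
    [[0.003,0,0],0,255],
    [[0.002,0,0],0,255],
    [[0.002,0,0],0,255],
    [[0.002,0,0],0,255],
    [[0,0,0],0,255],
    [[0,0,0],0,255]
  ]
}}

```text
time: 8.6
eef_pos: [475.0, 310.7, 61.8]
tool_rot: [-0.186, 1.565, 0.184]
force: [-2.8, -1.7, 7.1]
opening: -0.001
```

```bash
python3 dl.py p6
```

```text
t 8.6 pos [475.01 310.7   61.75] F [-2.77 -1.67  7.13] open -0.001 yaxis [-0.234  0.972 -0.001] xaxis [-0.002 -0.002 -1.   ]
blue shift in tool [-6.3 60.9  0.6]
orange shift in tool [-6.3  1.   0.7]
```

View pics/dp6.png

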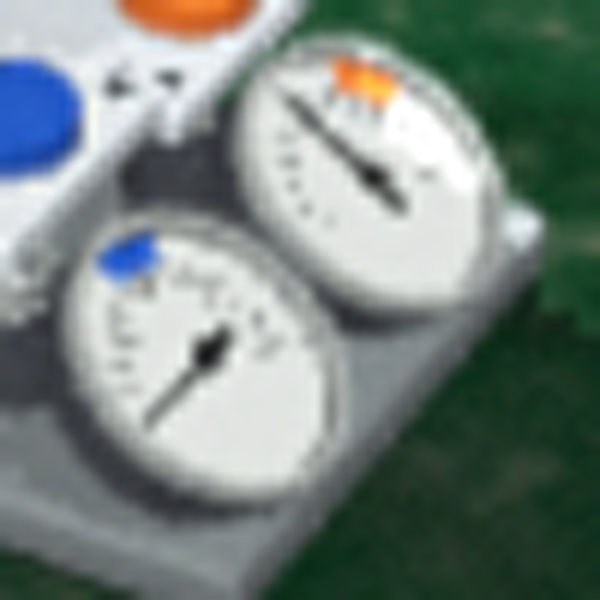

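>>> {"api": "jog_arm", "payload": {
  "targets": [
    [[0.001,0,0],0,255],
    [[0.001,0,0],0,255],
    [[0.001,0,0],0,255],
    [[0,0,0],0,255],
    [[0,0,0],0,255]
  ]
}}

```text
time: 9.15
eef_pos: [474.6, 310.6, 58.8]
tool_rot: [-0.187, 1.566, 0.184]
force: [-3.8, -1.6, 7.1]
opening: -0.003
```

```bash
python3 dl.py p7
```

```text
t 9.15 pos [474.65 310.63  58.83] F [-3.77 -1.65  7.08] open -0.003 yaxis [-0.234  0.972 -0.001] xaxis [-0.003 -0.002 -1.   ]
blue shift in tool [-9.2 60.9  1. ]
orange shift in tool [-9.2  0.9  1.1]
```

View pics/dp7.png

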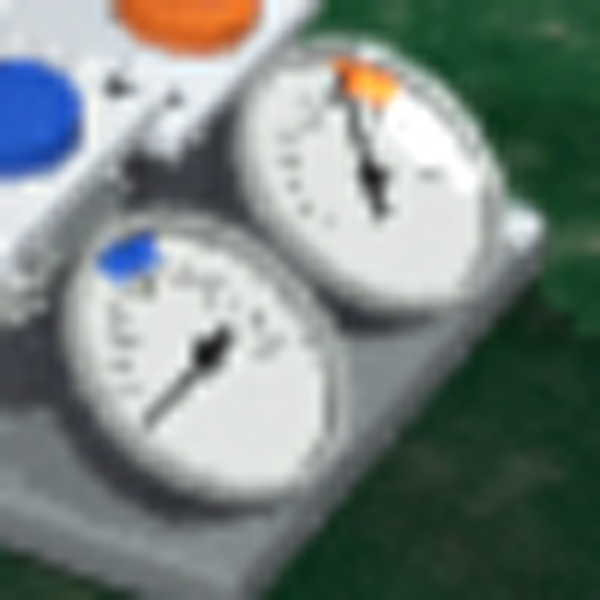

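At the band's lower edge (tip (342,75)); about 1.2 mm more.

>>> {"api": "jog_arm", "payload": {
  "targets": [
    [[0.0007,0,0],0,255],
    [[0.0005,0,0],0,255],
    [[0,0,0],0,255]
  ]
}}

```text
time: 9.5
eef_pos: [474.5, 310.6, 57.6]
tool_rot: [-0.187, 1.566, 0.184]
force: [-5.4, -2.5, 7.9]
opening: 0.003
```

```bash
python3 dl.py p8
```

```text
t 9.5 pos [474.54 310.58  57.62] F [-5.43 -2.53  7.89] open 0.003 yaxis [-0.234  0.972 -0.001] xaxis [-0.003 -0.002 -1.   ]
blue shift in tool [-10.5  60.9   1.1]
orange shift in tool [-10.4   0.9   1.2]
```

View pics/dp8.png

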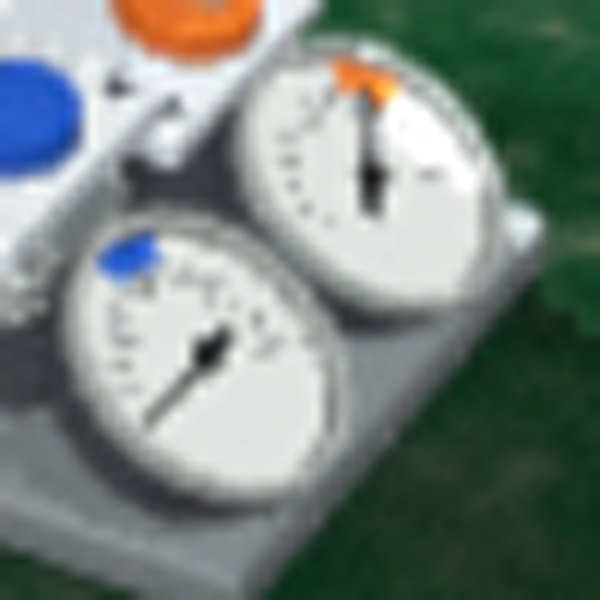

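Mid-band (tip about (368,82)); hold.

>>> {"api": "jog_arm", "payload": {
  "targets": [
    [[0,0,0],0,255],
    [[0,0,0],0,255],
    [[0,0,0],0,255],
    [[0,0,0],0,255],
    [[0,0,0],0,255],
    [[0,0,0],0,255],
    [[0,0,0],0,255],
    [[0,0,0],0,255],
    [[0,0,0],0,255],
    [[0,0,0],0,255],
    [[0,0,0],0,255],
    [[0,0,0],0,255]
  ]
}}

```text
time: 10.75
eef_pos: [474.6, 310.6, 57.7]
tool_rot: [-0.187, 1.566, 0.184]
force: [-4.8, -2.7, 8.4]
opening: 0.0
```

```bash
python3 dl.py p9
```

```text
t 10.75 pos [474.56 310.62  57.67] F [-4.81 -2.65  8.35] open 0.0 yaxis [-0.234  0.972 -0.001] xaxis [-0.003 -0.002 -1.   ]
blue shift in tool [-10.4  60.9   1.1]
orange shift in tool [-10.3   0.9   1.2]
```

View pics/dp9.png

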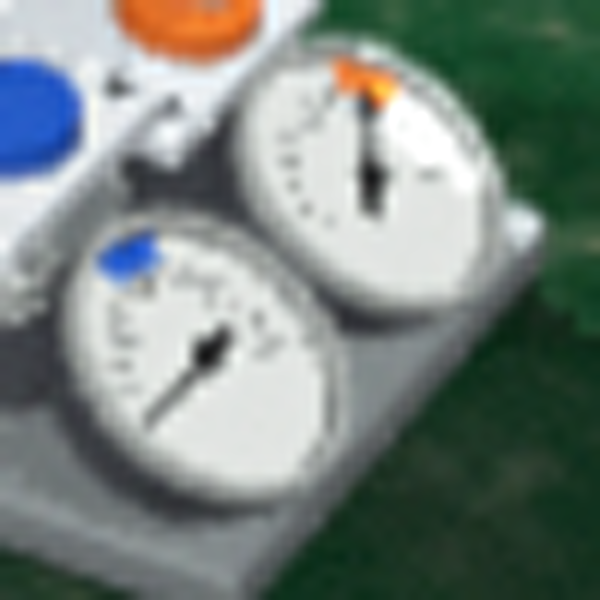

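>>> {"api": "jog_arm", "payload": {
  "targets": [
    [[-0.005,0,0],0,255],
    [[-0.008,0,0],0,255],
    [[-0.015,0,0],0,255],
    [[-0.02,0,0],0,255],
    [[-0.02,0,0],0,255],
    [[0,0,0],0,255],
    [[0,0,0],0,255],
    [[0,0,0],0,255],
    [[0,0,0],0,255],
    [[0,0,0],0,255],
    [[0,0,0],0,255],
    [[0,0,0],0,255]
  ]
}}

```text
time: 12.0
eef_pos: [476.1, 311.2, 125.2]
tool_rot: [-0.185, 1.563, 0.185]
force: [-0.5, 1.0, -0.1]
opening: 0.002
```

```bash
python3 look.py 10
```

```text
t 12.0 pos [476.07 311.18 125.22] F [-0.52  0.95 -0.13] open 0.002 yaxis [-0.234  0.972 -0.   ] xaxis [-0.001 -0.    -1.   ]
blue shift in tool [57.2 60.7 -0.4]
orange shift in tool [57.2  0.7 -0.4]
scene crop origin [305 269] x5
top crop origin [239 271] x5
```

View pics/crop10.png

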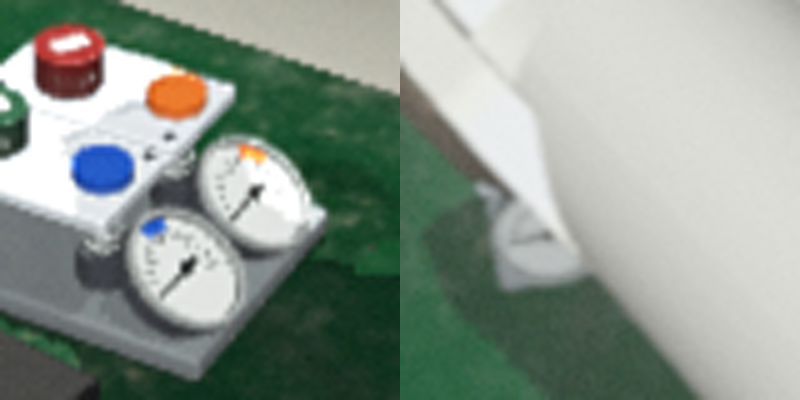

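View pics/scene10.png

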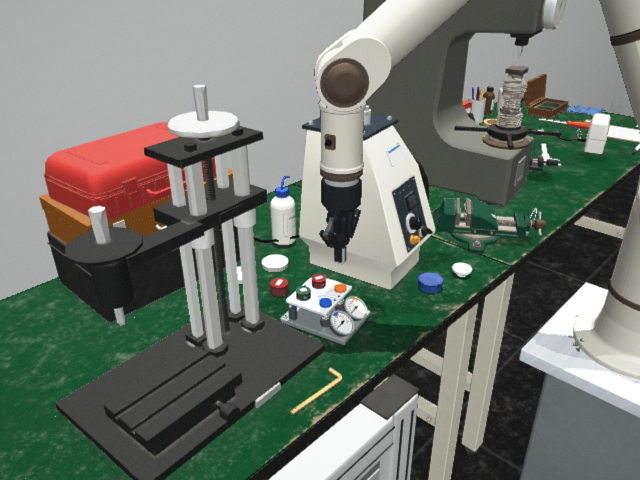

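Both pointers are at rest, the samples haven't moved, and the arm is clear of everything.

```bash
python3 -c "
from station import bot
print(bot.job_done())"
```

```text
the job is handed in; nothing more can be done
None
```

I pressed the blue pad, then the orange pad, straight down with the shut fingertips, and handed the job in at about 12 s of the 48 s allowed.

- **Blue:** I stopped with the left pointer in the middle of the blue band, about 7.1 mm down, and held it there for about 1.3 s. The camera showed the same position at the start and end of the hold. After release, the pointer was back at its rest position.
- **Orange:** I stopped with the right pointer in the middle of the orange band, about 10.4 mm down, and held it there for about 1.3 s. It also returned to rest.
- **Last checks:** The final scene image shows both pointers at rest, and the samples and other things on the bench where they were. The gripper was 57 mm above the pads. The forces I read while pressing stayed below about 10 N.
- **A disagreement:** My first estimates of the band positions from the two cameras differed by up to about 0.25 rad, depending on the dial tilt I assumed. I therefore set the final depth of each press from the pointer in the scene image.

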